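# Press two cemented heel lifts in the arbor press and hold

### The arm

A 6-joint arm with a two-finger parallel gripper is mounted at the origin on a cart in front of the work surface, level with it; the furniture and walls round the work are solid. World frame = base frame: x ahead of the robot, y to its left, z up, the work surface at z = 0. Lengths are in m, angles in rad, forces in N, time in s.
With the tool pointing down it reaches from about 0.375 to 0.975 m from the base axis. Payload 3.8 kg.
Tool frame: the origin (TCP) lies on the centre line of the jaws, within the pads' length; the fingertips stand 17 mm ahead of it and the grasp point (between the pads) lies 2 mm behind it (bot.tip_extent is the distance from the TCP to the fingertips, in m); z points along the fingers, y is the line along which they close (so a half turn about z gives the same grasp; the last joint's range is limited). The gripper opens to 85 mm and grips with 20 to 120 N. Pads are 22 mm wide; open, the fingers measure 114 mm over their backs; the gripper's body (76 mm by 85 mm) begins 54 mm behind the grasp point. The pads swing forward as they close: fully open they stand 13 mm farther back than shut.
Start: joints at [-1.321, 0.264, 1.604, -0, 1.274, -0.037], TCP at [0.191, -0.647, 0.248] pointing down, gripper open.
Joint ranges: [-2.63, 2.63], [-0.94, 2.18], [0.31, 2.57], [-1.31, 4.45], [0, 2.66], [-2.55, 2.55]. Speed limits (rad/s): [2.57, 2.57, 3.14, 3.14, 3.14, 3.14].

### API

Orientations are given as a rotation vector (axis times angle).
In Python, from workcell import readout, read_camera, finish_job, bot gives the robot as it stands.
- The arm moves only by the tool jog_arm, never from a script. Its argument "deltas" is one flat list of numbers, 7 for each row, row after row: the shift along the tool's x, y, z in m, then the turn, a rotation vector about the tool's x, y, z in degrees, then the gripper command: -1 is shut, 1 is fully open, values between are in proportion. A call has 1 to 8 rows; each row is the pose to reach, as a shift and turn from the pose commanded when the call began, along the tool's axes at that moment; what a row does not reach only later rows make up. A row lasts 1/10 s, in which the tool goes at most 50 mm and 8.59 degrees, less where a joint would pass 70% of its speed; a pose out of reach is approached as far as the arm can. A call with a gripper value outside its range is refused whole. The fingers move at their own pace and stop on an object; "squeeze" is the grip in N (left out, the last holds). Time passes only in rows, so rows that repeat a pose let the fingers close. It gives the time, the measured TCP pose, the force, the opening and the grip force at its end, in the units of the state.
- readout.read_state(): the state, without advancing time (a new reading comes with each control period).
- read_camera(name): name is "scene" or "top"; returns a dict with "color" (400x640x3 uint8, blue, green, red), "fx", "fy", "cx", "cy" (pixels), "dist" ([k1, k2, p1, p2, k3] as OpenCV has them; the pictures are not rectified), "origin" and "attitude" of the camera in the world. Camera axes: x right, y down, z forward; pixel columns grow to the right and rows downward; lengths in m; the calibration is good to about 2 mm. A picture is of the moment at which its call begins. There is no depth.
- finish_job(): hands the job in; it is judged then, once.
The state is a dict: "time": time; "q": joint angles; "joint_vel": joint speeds; "joint_torque": joint torques, N m; "tool_pos": TCP position; "tcp_rot": TCP orientation; "wrist_force": force on the tool from outside, world axes, zero at the start; "torque": the same for the moment, N m; "width": opening from 0.0 (shut) to 1.0 (fully open); "grip_force": force on a finger pad.
Only numpy, scipy, OpenCV 4.12 (cv2) and the standard library are available. Lean on these libraries where they do the work, as an engineer would, in place of code of your own. Each camera call takes 0.05 s, during which the arm holds its last target. There are 200 camera calls.

### The job

The two rubber heel lifts on the press are freshly cemented and must be squeezed together while the cement grabs: take the red-handled lever bar out of the punch block and put its bare end down through the hole in the press hub until its collar sits on the hub. Then swing the bar towards you to bring the ram down until the yellow upper half of the pad's plunger has just gone up into the ram and the steel lower half still shows (about 6 mm of its 12 mm of spring, never squeezed solid). Finish there, the gripper still holding the lever down against the springs, with the lifts, the other punches and the cement bottle left where they are.

Things in the scene. Friction and masses are not known exactly. Their poses are not given: they have to be found in the camera images.
- press: Small dark blue-grey C-frame arbor press, 170 x 96 mm base, 182 mm high, fixed. Origin: centre of its underside on the counter; x points to its back (column), its front -x faces the robot within 0.3 rad, z up. Anvil and ram axis at x = -35 mm, y = 0; ram top 182 mm high, ram guide 160 mm. The hub is on its right side (-y).
- press_hub (a joint): Angle (rad) of the hub, a square steel eye 34 mm high on the pinion shaft (along the press's y). 0 = rest, hole upright; grows as the bar's top swings to the front and down; stop at 1.75. Return spring 0.15 N m at 0, 0.35 at 1.3. Ram falls 17 mm per rad: pad meets the lifts at 0.94, half its spring is used at 1.3, all at 1.65. The bar leans 0.1 ahead of the hub by its play.
- hub_mouth (a point): Centre of the hub hole's upper mouth: in the press frame -7, -55, 147 mm at rest; turns with the hub. The hole, 16.5 mm wide with a 3 mm countersink, goes straight through 34 mm of steel along the point's z axis.
- hub_axis (a point): Point on the hub's turning axis at the middle of the eye, 17 mm below the mouth at rest, 130 mm above the counter. Stays put when the hub turns.
- press_pad (a joint): Spring travel of the pad under the ram, m: 0 = spring out (12 mm of plunger shows: upper 6 mm yellow, lower 6 mm steel), 0.012 = solid. Spring 4 N per mm: half travel presses the lifts with about 26 N and takes about 9 N at the bar's handle.
- lever_bar: Loose steel bar, 153 mm long, 14 mm thick, 0.2 kg, upright in one of the punch block's holes. Origin: centre of its bare tapered lower end; z runs up the bar. Collar 23 mm across, underside at 46 mm; red handle 22 mm across from 95 to 153 mm. Stands with its collar on the block, lower end 9 mm above the counter; lift it 50 mm to free it.
- bar_collar (a point): Centre of the underside of the bar's collar, 46 mm up the bar; must come onto the hub's mouth.
- bar_grip (a point): Middle of the red handle, 122 mm up the bar; 93 mm from the hub's axis when the bar is seated.
- punch_block: Fixed wooden block, 56 x 164 x 55 mm, with three 16 mm holes 50 mm deep in a row along its own y, 55 mm apart. Origin: centre of its underside. Holds the lever bar and two shorter punches in any order.
- punch_eyelet: Bystander: loose steel hand punch, 95 mm long, 19 mm head, upright in the block, top 100 mm above the counter. Origin: its lower end.
- punch_rivet: Bystander: loose brass hand punch, 90 mm long, 20 mm head, upright in the block, top 95 mm above the counter. Origin: its lower end.
- lift_bottom: Lower of the two black rubber heel lifts (54 x 56 x 9 mm) on the anvil, underside 28 mm above the counter. Origin: centre of its underside.
- lift_top: Upper heel lift, lying on the lower one; its top is 45 mm above the counter, 16 mm below the pad at rest. Origin: centre of its underside.
- cement_bottle: Bystander: loose white cement bottle with a nozzle, 34 mm across, 157 mm high. Origin: centre of its underside.
There are look-alikes about, which are no part of the job. What is shaped like the lever_bar but blue or green is not meant.

How it is judged:
By the outcome, as a careful person would: the job done as asked, in the order asked, and still so for the second after the job is handed in, while the arm keeps its last pose, push and grip.
It also fails if it takes over 51 s, if anything falls off the work surface, if the arm or the gripper's body presses on something with over 40 N, if the wrist force passes 120 N, or if a joint passes its speed limit or range.

## Working session

There is one attempt and no reset: what is moved stays moved. The work goes in short steps, Python scripts to look and compute and a tool call to move; the robot and the scene stay as the last step left them, time stands still between calls to the robot, and variables do not carry over. Pictures are saved under pics/ and viewed, at most 10 in all, crops included, and the job is handed in when it is done.

Besides the shell and the picture viewer there is one more tool, called after "Request:" as name(argument=value, ...) on one line, values as JSON. jog_arm: Moves the arm, as the interface text tells. Its arguments: {"type":"object","properties":{"deltas":{"type":"array"},"squeeze":{"type":"number"}},"required":["deltas"]}

```bash
mkdir -p pics; ls
python3 - <<'E'
from workcell import readout, read_camera, bot
import cv2
print(readout.read_state())
for n in("scene","top"):
    c=read_camera(n); cv2.imwrite(f"pics/{n}0.png",c["color"]); print({k:v for k,v in c.items() if k!="color"})
print([a for a in dir(bot) if a[0]!='_'])
E
```

```text
pics
{'time': 0.0, 'q': array([-1.32092097e+00,  2.64755433e-01,  1.60539508e+00,  1.48207323e-05,
        1.27369662e+00, -3.68557745e-02]), 'joint_vel': array([ 8.37355431e-04,  1.70551177e-03,  1.18999128e-03, -2.30129681e-05,
        3.03595745e-04,  1.11997456e-03]), 'joint_torque': array([-1.42369005e-03, -5.15115058e+01, -3.67310643e+01, -2.21245136e-05,
        1.29829219e-02,  2.48039652e-05]), 'tool_pos': array([ 0.19075997, -0.64675202,  0.24694907]), 'tcp_rot': array([-3.10714303e+00, -4.48527636e-01,  3.54093243e-04]), 'wrist_force': array([ 0.48683426,  0.73392729, -0.54734796]), 'torque': array([-0.00071405,  0.02866608,  0.04070935]), 'grip_force': 0.0, 'width': 1.001985824251258}
{'fx': 437.7201622470302, 'fy': 437.7201622470302, 'cx': 319.5170847566483, 'cy': 207.35287453819734, 'dist': array([-0.0570378,  0.       ,  0.       ,  0.       ,  0.       ]), 'origin': array([-0.0453773 , -0.75039739,  0.57397817]), 'attitude': array([-1.96781873,  0.6383128 , -0.41433307])}
{'fx': 452.1029283614974, 'fy': 452.1029283614974, 'cx': 318.0397293727707, 'cy': 199.65946765045982, 'dist': array([-0.08357562,  0.        ,  0.        ,  0.        ,  0.        ]), 'origin': array([0.2967429 , 0.00625568, 1.10927337]), 'attitude': array([-2.15256457,  2.10768678, -0.24223875])}
['MotionError', 'tip_extent']
```

View pics/scene0.png

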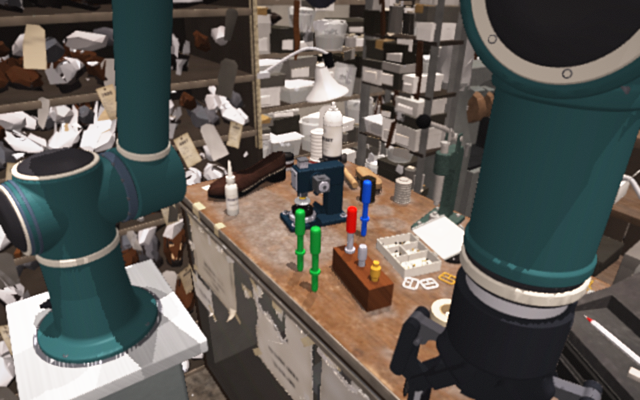

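View pics/top0.png

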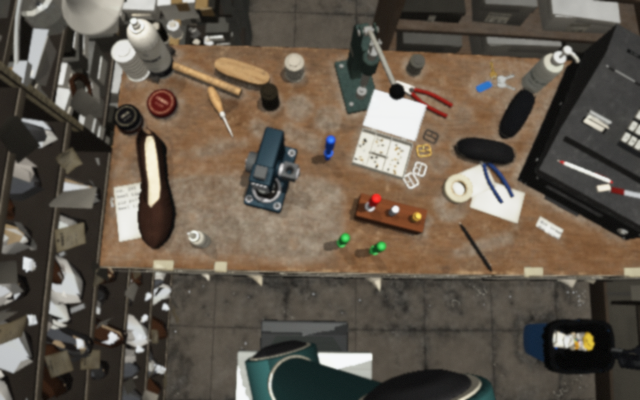

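The scene view shows the red lever at (351,228) in the wooden block, with two green bars and one blue bar as look-alikes, and the press at (318,195). In the top view the red top is at (374,201), the press around (268,170), and the bottle at (196,238).

```bash
cat > h.py <<'E'
import numpy as np, cv2
from scipy.spatial.transform import Rotation as R
from workcell import readout, read_camera, finish_job
def ray(c,p):
    K=np.array([[c["fx"],0,c["cx"]],[0,c["fy"],c["cy"]],[0,0,1]])
    u=cv2.undistortPoints(np.array([[p]],float),K,c["dist"])[0,0]
    return np.array(c["origin"]),R.from_rotvec(c["attitude"]).apply([u[0],u[1],1])
def plane(c,p,z):
    o,d=ray(c,p); return o+d*(z-o[2])/d[2]
def tri(c1,p1,c2,p2):
    o1,d1=ray(c1,p1);o2,d2=ray(c2,p2)
    s=np.linalg.lstsq(np.c_[d1,-d2],o2-o1,rcond=None)[0]
    a=o1+s[0]*d1;b=o2+s[1]*d2
    return (a+b)/2,np.linalg.norm(a-b)
def proj(c,P):
    r=R.from_rotvec(c["attitude"]).inv()
    K=np.array([[c["fx"],0,c["cx"]],[0,c["fy"],c["cy"]],[0,0,1]])
    return cv2.projectPoints(r.apply(np.atleast_2d(P)-c["origin"]),np.zeros(3),np.zeros(3),K,c["dist"])[0][:,0]
def red(c,box):
    x0,y0,x1,y1=box; hsv=cv2.cvtColor(c["color"],cv2.COLOR_BGR2HSV)
    m=((hsv[...,0]<8)|(hsv[...,0]>172))&(hsv[...,1]>170)&(hsv[...,2]>90)
    k=np.zeros_like(m);k[y0:y1,x0:x1]=1
    return np.argwhere(m&k)[:,::-1]
E
python3 - <<'E'
from h import *
s=read_camera("scene");t=read_camera("top")
a=red(s,(330,190,370,260));b=red(t,(360,185,390,215))
for n,p in(("s",a),("t",b)): print(n,len(p),p.min(0),p.max(0),p.mean(0))
# axis: red handle spans z 0.104..0.162
print(plane(s,a.mean(0),.133),plane(t,b.mean(0),.15))
A=cv2.resize(s["color"][140:310,270:400],None,fx=4.5,fy=4.5,interpolation=cv2.INTER_CUBIC)[:590,:]
A1=cv2.resize(s["color"][150:240,270:370],None,fx=6,fy=6,interpolation=cv2.INTER_CUBIC)
B=cv2.resize(t["color"][115:240,235:435],None,fx=4,fy=4,interpolation=cv2.INTER_CUBIC)
cv2.imwrite("pics/a1.png",A1);cv2.imwrite("pics/b.png",B)
E
```

```text
s 255 [346 206] [356 232] [351.08235294 219.22745098]
t 122 [369 193] [381 205] [374.94262295 199.30327869]
[ 0.49701438 -0.14373551  0.133     ] [ 0.49307591 -0.14371092  0.15      ]
```

View pics/a1.png

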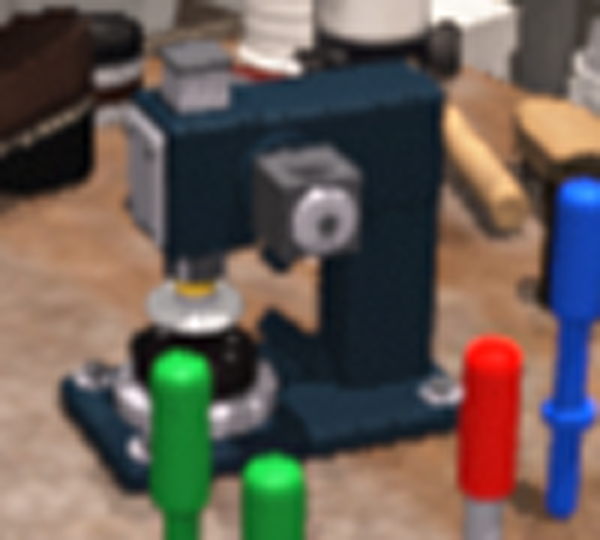

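View pics/b.png

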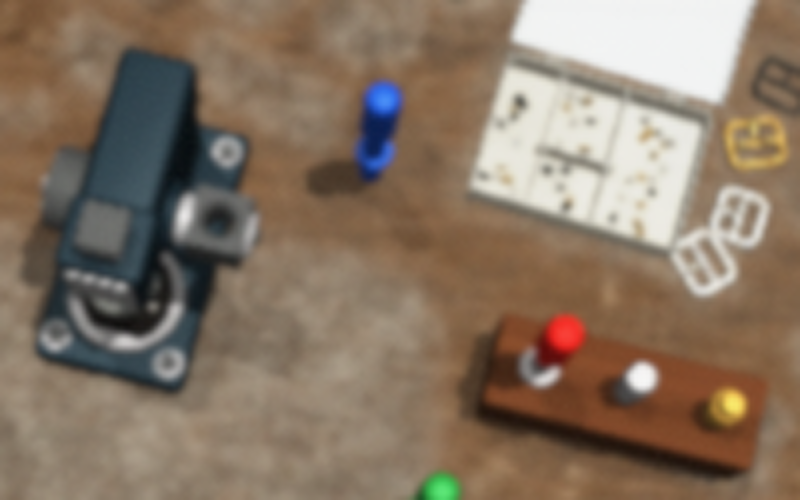

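The crops show the hub hole at about (322,176.5) in the scene view and (289.2,170.2) in the top view. The base bolts in the top crop are at (55,334), (169,363) and (228,151), and the steel and brass punches stand right of the red bar.

```bash
cat >> h.py <<'E'
def go(P,yaw,pitch=0):
    """deltas in tool axes to reach tool-down pose; yaw = heading of tool x; pitch tilts tool z forward (rad)"""
    s=readout.read_state(); r0=R.from_rotvec(s["tcp_rot"])
    Rt=R.from_euler('z',yaw)*R.from_euler('y',-pitch)*R.from_euler('x',np.pi)
    d=r0.inv().apply(np.array(P)-s["tool_pos"]); w=(r0.inv()*Rt).as_rotvec(degrees=True)
    print("shift",d.round(4),"turn",w.round(2))
E
python3 - <<'E'
from h import *
s=read_camera("scene");t=read_camera("top")
f=lambda x,y:(235+(x+.5)/4-.5,115+(y+.5)/4-.5)
g=lambda x,y:(270+(x+.5)/6-.5,150+(y+.5)/6-.5)
m,e=tri(s,g(312,160),t,f(218,221));print("mouth",m,e,plane(t,f(218,221),.147),plane(s,g(312,160),.147))
for z in(.012,.02):
  B=[plane(t,f(*p),z) for p in((55,334),(169,363),(228,151))]
  print(z,np.round(B,4).tolist(),"yaw",np.arctan2(*(B[2]-B[1])[1::-1]),np.arctan2(*(B[0]-B[1])[1::-1])-np.pi/2)
q=[plane(t,f(*p),.182) for p in((103,228),)];print("ramtop",q)
for n,p in(("g1",(299.7,210)),("g2",(315,228)),("blue",(367,181))):print(n,plane(s,p,.153))
h=[plane(t,f(640,378),.1),plane(t,f(729,405),.095)];print("punch",h)
print("bar from row:",h[0]+(h[0]-h[1]))
go((.495,-.1437,.25),-.2)
E
```

```text
mouth [0.55611249 0.04350304 0.15081271] 0.004614175055332944 [0.55510072 0.04484398 0.147     ] [0.564129   0.05031765 0.147     ]
0.012 [[0.5167, 0.1487, 0.012], [0.5002, 0.0776, 0.012], [0.6372, 0.0454, 0.012]] yaw -0.23106381288864664 -0.2285621215571918
0.02 [[0.5151, 0.1476, 0.02], [0.4987, 0.0771, 0.02], [0.6348, 0.0451, 0.02]] yaw -0.23106381288864675 -0.22856212155719025
ramtop [array([0.54034764, 0.10404922, 0.182     ])]
g1 [ 0.41007431 -0.07920019  0.153     ]
g2 [ 0.3918609  -0.15849388  0.153     ]
blue [ 0.62877536 -0.04583893  0.153     ]
punch [array([ 0.48149714, -0.19669816,  0.1       ]), array([ 0.46782944, -0.2491691 ,  0.095     ])]
bar from row: [ 0.49516484 -0.14422723  0.105     ]
shift [ 0.4341 -0.3969 -0.0019] turn [-5.000e-02  1.000e-02  2.789e+01]
```

Request:
jog_arm(deltas=[0.434, -0.397, 0, 0, 0, 29.6, 0.2, 0.434, -0.397, 0, 0, 0, 29.6, 0.2, 0.434, -0.397, 0, 0, 0, 29.6, 0.2, 0.434, -0.397, 0, 0, 0, 29.6, 0.2, 0.434, -0.397, 0, 0, 0, 29.6, 0.2, 0.434, -0.397, 0, 0, 0, 29.6, 0.2, 0.434, -0.397, 0, 0, 0, 29.6, 0.2, 0.434, -0.397, 0, 0, 0, 29.6, 0.2])

```text
time: 1.1
tool_pos: [0.3983, -0.3032, 0.2486]
tcp_rot: [3.12, -0.361, 0.001]
wrist_force: [1.0, -0.9, 0.1]
width: 0.597
grip_force: 0.0
```

Run:
```python
from h import *
s=readout.read_state();print(s["time"],s["q"],s["tool_pos"],s["width"])
go((.495,-.144,.25),-.23)
```

```text
1.1 [-7.00421175e-01 -7.05209437e-02  1.96843256e+00  7.93463939e-05
  1.24276028e+00  1.10051728e+00] [ 0.39831533 -0.30318347  0.24857455] 0.5967670839906118
shift [ 0.0578 -0.177  -0.0014] turn [ 0.02 -0.05 -0.01]
```

Request:
jog_arm(deltas=[0.058, -0.177, -0.001, 0, 0, 0, 0.2, 0.058, -0.177, -0.001, 0, 0, 0, 0.2, 0.058, -0.177, -0.001, 0, 0, 0, 0.2, 0.058, -0.177, -0.001, 0, 0, 0, 0.2, 0.058, -0.177, -0.001, 0, 0, 0, 0.2, 0.058, -0.177, -0.001, 0, 0, 0, 0.2])

```text
time: 1.7
tool_pos: [0.4946, -0.1452, 0.2493]
tcp_rot: [3.121, -0.356, -0.0]
wrist_force: [0.2, -0.1, 0.3]
width: 0.601
grip_force: 0.0
```

Run:
```python
from h import *
s=readout.read_state();print(s["time"],s["q"],s["tool_pos"],s["width"])
go((.495,-.144,.131),-.23)
```

```text
1.7 [-3.33448023e-01 -4.04984458e-02  1.93873402e+00 -5.79239497e-04
  1.24355058e+00  1.46482660e+00] [ 0.49460442 -0.14516257  0.24925373] 0.6005873742312369
shift [ 0.0002 -0.0013  0.1183] turn [0.03 0.01 0.16]
```

Request:
jog_arm(deltas=[0, -0.001, 0.04, 0, 0, 0, 0.2, 0, -0.001, 0.08, 0, 0, 0, 0.2, 0, -0.001, 0.11, 0, 0, 0, 0.2, 0, -0.001, 0.12, 0, 0, 0, 0.2, 0, -0.001, 0.12, 0, 0, 0, 0.2])

```text
time: 2.2
tool_pos: [0.4929, -0.1455, 0.1277]
tcp_rot: [-3.12, 0.363, 0.006]
wrist_force: [-0.6, -0.1, 0.9]
width: 0.602
grip_force: 0.0
```

Run:
```python
from h import *
t=read_camera("top");s=read_camera("scene");print(readout.read_state()["wrist_force"])
cv2.imwrite("pics/g.png",np.hstack([cv2.resize(c["color"][y:y+100,x:x+80],None,fx=5,fy=5,interpolation=cv2.INTER_CUBIC) for c,x,y in((s,320,180),(t,335,150))]))
```

```text
[0.08659851 0.17888295 0.64813263]
```

View pics/g.png

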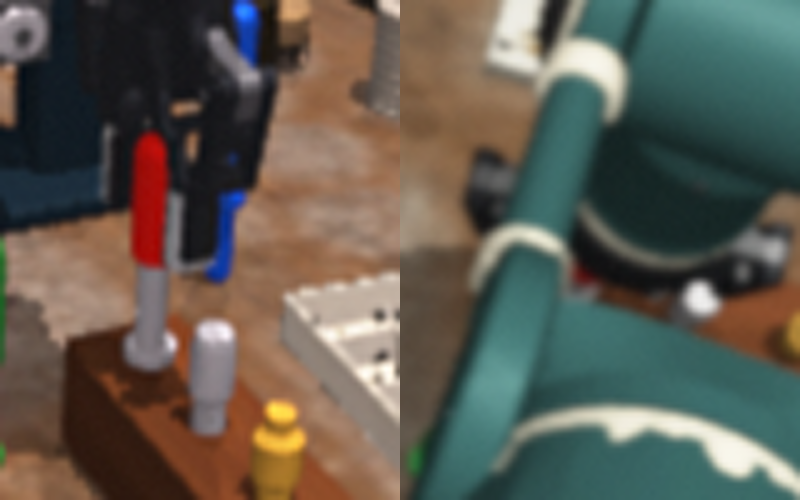

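The red handle, at crop (150,200), sits between the two fingers, and the punches are clear. The top view is blocked by the arm. Closing now.

Request:
jog_arm(deltas=[0.001, 0.001, 0, 0, 0, 0, -1, 0.001, 0.001, 0, 0, 0, 0, -1, 0.001, 0.001, 0, 0, 0, 0, -1, 0.001, 0.001, 0, 0, 0, 0, -1, 0.001, 0.001, 0, 0, 0, 0, -1, 0.001, 0.001, 0, 0, 0, 0, -1], squeeze=70)

```text
time: 2.9
tool_pos: [0.4971, -0.1464, 0.1315]
tcp_rot: [3.12, -0.36, 0.006]
wrist_force: [-0.5, 0.1, 7.7]
width: 0.237
grip_force: 68.4
```

Run:
```python
from h import *
s=readout.read_state();print(s["width"]*85,s["grip_force"],s["wrist_force"],s["torque"],s["tool_pos"])
```

```text
20.1782253802167 68.36688190698624 [-0.4707322   0.13236633  7.69982642] [ 0.05460265  0.07336155 -0.02510926] [ 0.4970524  -0.14642322  0.13146112]
```

Request:
jog_arm(deltas=[0, 0, -0.03, 0, 0, 0, -1, 0, 0, -0.06, 0, 0, 0, -1, 0, 0, -0.1, 0, 0, 0, -1, 0, 0, -0.14, 0, 0, 0, -1, 0, 0, -0.165, 0, 0, 0, -1, 0, 0, -0.165, 0, 0, 0, -1, 0, 0, -0.165, 0, 0, 0, -1])

```text
time: 3.6
tool_pos: [0.4953, -0.146, 0.2941]
tcp_rot: [3.121, -0.36, 0.0]
wrist_force: [-0.6, -0.1, -2.5]
width: 0.236
grip_force: 69.3
```

Run:
```python
from h import *
s=readout.read_state();print(s["width"]*85,s["grip_force"],s["wrist_force"],s["tool_pos"])
go((.556,.0445,.294),-.23)
```

```text
20.028714971870688 69.29162532091141 [-0.58367318 -0.09206005 -2.49752201] [ 0.49526187 -0.14596419  0.29409019]
shift [ 1.580e-02 -1.993e-01  1.000e-04] turn [ 0.01 -0.02  0.02]
```

Request:
jog_arm(deltas=[0.016, -0.199, 0, 0, 0, 0, -1, 0.016, -0.199, 0, 0, 0, 0, -1, 0.016, -0.199, 0, 0, 0, 0, -1, 0.016, -0.199, 0, 0, 0, 0, -1, 0.016, -0.199, 0, 0, 0, 0, -1, 0.016, -0.199, 0, 0, 0, 0, -1, 0.016, -0.199, 0, 0, 0, 0, -1])

```text
time: 4.3
tool_pos: [0.5552, 0.0434, 0.2922]
tcp_rot: [3.12, -0.36, -0.006]
wrist_force: [0.2, -0.6, -2.7]
width: 0.237
grip_force: 69.8
```

Run:
```python
from h import *
print(readout.read_state()["tool_pos"])
t=read_camera("top");s=read_camera("scene")
P=[(.5558,.0445,.147),(.5558,.0445,.172),(.5558,.0445,.22)]
print(proj(s,P),proj(t,P))
cv2.imwrite("pics/i.png",np.hstack([cv2.resize(c["color"][y:y+100,x:x+70],None,fx=5.6,fy=5.6,interpolation=cv2.INTER_CUBIC) for c,x,y in((s,285,110),(t,255,120))]))
```

```text
[0.55516267 0.04335689 0.29216648]
[[320.29544045 177.75468467]
 [320.482811   168.34782374]
 [320.85353524 149.73428483]] [[289.29149207 169.57135608]
 [288.92592213 166.52610438]
 [288.17047032 160.22793133]]
```

View pics/i.png

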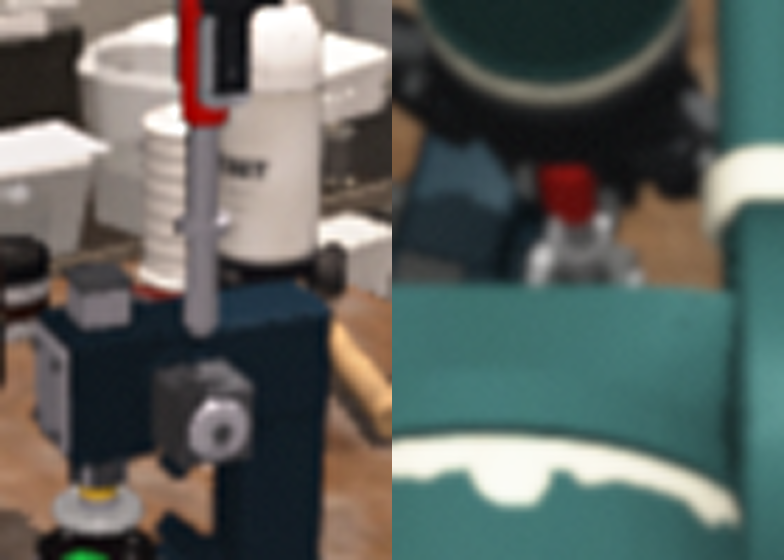

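The bar's tip is at crop (201,332), almost straight above the hub hole at (205,366), so the offset is about 1 mm. Lowering carefully.

Request:
jog_arm(deltas=[0.001, 0, 0.01, 0, 0, 0, -1, 0.001, 0, 0.02, 0, 0, 0, -1, 0.001, 0, 0.025, 0, 0, 0, -1, 0.001, 0, 0.03, 0, 0, 0, -1, 0.001, 0, 0.034, 0, 0, 0, -1])

```text
time: 4.9
tool_pos: [0.5571, 0.0437, 0.2596]
tcp_rot: [3.121, -0.36, -0.001]
wrist_force: [1.2, 0.0, -2.3]
width: 0.235
grip_force: 69.7
```

Run:
```python
from h import *
s=readout.read_state();print(s["wrist_force"],s["torque"],s["tool_pos"])
t=read_camera("top");s=read_camera("scene")
cv2.imwrite("pics/j.png",np.hstack([cv2.resize(c["color"][y:y+100,x:x+70],None,fx=5.6,fy=5.6,interpolation=cv2.INTER_CUBIC) for c,x,y in((s,285,110),(t,255,120))]))
```

```text
[ 1.15640455  0.03385298 -2.29845651] [0.04086533 0.02199736 0.01480017] [0.55708943 0.04367893 0.25956407]
```

View pics/j.png

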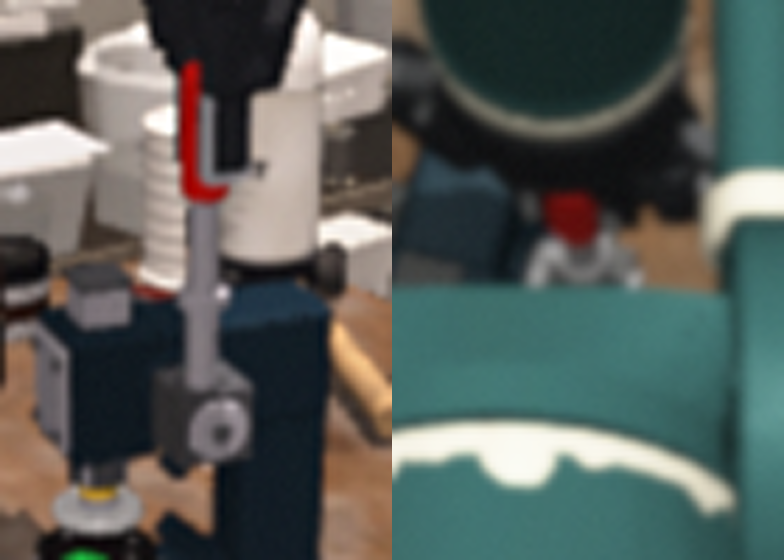

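The bar's lower end disappears into the hub's top face at crop (202,385) with almost no force, so it is in the hole. Lowering on to the collar.

Request:
jog_arm(deltas=[0, 0, 0.008, 0, 0, 0, -1, 0, 0, 0.016, 0, 0, 0, -1, 0, 0, 0.022, 0, 0, 0, -1, 0, 0, 0.027, 0, 0, 0, -1, 0, 0, 0.03, 0, 0, 0, -1])

```text
time: 5.5
tool_pos: [0.557, 0.0439, 0.2294]
tcp_rot: [3.121, -0.36, -0.002]
wrist_force: [-0.1, -0.1, -1.4]
width: 0.237
grip_force: 69.8
```

Request:
jog_arm(deltas=[0, 0, 0.003, 0, 0, 0, -1, 0, 0, 0.006, 0, 0, 0, -1, 0, 0, 0.008, 0, 0, 0, -1, 0, 0, 0.008, 0, 0, 0, -1])

```text
time: 5.9
tool_pos: [0.5577, 0.0438, 0.2235]
tcp_rot: [-3.121, 0.36, -0.002]
wrist_force: [-2.5, -0.3, 4.4]
width: 0.238
grip_force: 70.3
```

Run:
```python
from h import *
s=readout.read_state();print(s["wrist_force"],s["torque"],s["tool_pos"],s["q"])
s=read_camera("scene")
cv2.imwrite("pics/k.png",cv2.resize(s["color"][110:220,285:365],None,fx=5.4,fy=5.4,interpolation=cv2.INTER_CUBIC))
```

```text
[-2.52126244 -0.29916538  4.4125517 ] [-0.00203066  0.41741863 -0.01455363] [0.55767156 0.04381871 0.2235031 ] [ 3.39041832e-02  6.27433862e-02  1.88286942e+00 -3.33058454e-05
  1.19490953e+00  1.83451886e+00]
```

View pics/k.png

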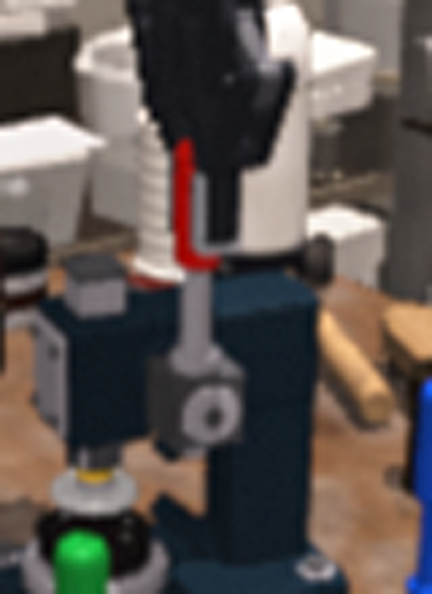

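The bar is seated: the collar rests on the hub at crop (195,355), TCP height 0.2235 as expected. Swinging it now.

Request:
jog_arm(deltas=[-0.0095, 0, 0.0005, 0, 1, 0, -1, -0.019, 0, 0.002, 0, 2, 0, -1, -0.028, 0, 0.0045, 0, 4, 0, -1, -0.037, 0, 0.008, 0, 5, 0, -1, -0.0455, 0, 0.012, 0, 6, 0, -1, -0.0535, 0, 0.017, 0, 8, 0, -1, -0.0535, 0, 0.017, 0, 8, 0, -1], squeeze=40)

```text
time: 6.65
tool_pos: [0.5085, 0.0558, 0.2101]
tcp_rot: [3.096, -0.356, 0.239]
wrist_force: [1.0, -3.9, 11.0]
width: 0.238
grip_force: 73.4
```

```bash
cat >> h.py <<'E'
def st():
    s=readout.read_state(); T=R.from_rotvec(s["tcp_rot"]).as_matrix()
    G=s["tool_pos"]-.002*T[:,2]; d=G-np.array([.557,.0438,.130]); f=-d[0]*np.cos(.23)+d[1]*np.sin(.23)
    F=s["wrist_force"]; ff=-F[0]*np.cos(.23)+F[1]*np.sin(.23); b=np.arctan2(f,d[2])
    print("t",s["time"],"beta",b,"r",np.hypot(f,d[2]),"lat",d[0]*np.sin(.23)+d[1]*np.cos(.23),"F fwd",ff,"z",F[2],"tang",-(ff*np.cos(b)-F[2]*np.sin(b)),"rad",ff*np.sin(b)+F[2]*np.cos(b))
    print("q",s["q"].round(2),"pitch",np.degrees(np.arccos(-T[2,2])),"tq",s["torque"],"w",s["width"]*85,s["grip_force"])
E
python3 - <<'E'
from h import *
st()
s=read_camera("scene")
cv2.imwrite("pics/l.png",cv2.resize(s["color"][110:220,270:350],None,fx=5.4,fy=5.4,interpolation=cv2.INTER_CUBIC))
E
```

```text
t 6.65 beta 0.5494924730083299 r 0.0962819586183096 lat 0.0005685068911494302 F fwd -1.8554126175226948 z 10.977326860830432 tang 7.315234909271874 rad 8.3923536158185
q [ 0.09 -0.11  2.09 -0.05  1.02  1.92] pitch 8.810760946195245 tq [-0.83372172 -0.97879654 -0.23309694] w 20.2529659838666 73.36986511945724
```

View pics/l.png

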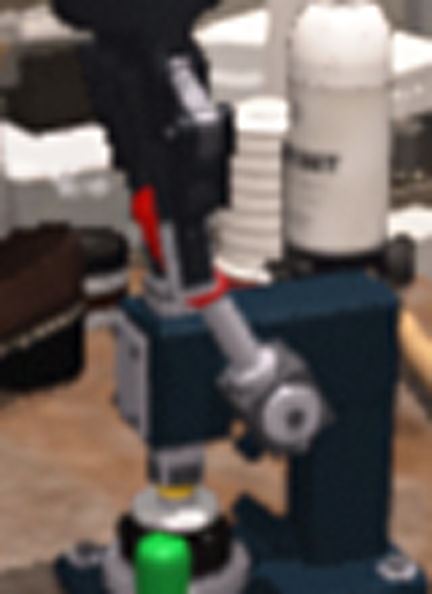

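The bar is at about 0.55 rad and the hub is turning with it. The collar is still seated at crop (265,360), the handle is pivoting in the pads, and the yellow still shows at (178,490).

Request:
jog_arm(deltas=[-0.008, 0, 0.0045, 0, 3, 0, -1, -0.016, 0, 0.01, 0, 6, 0, -1, -0.0235, 0, 0.016, 0, 9, 0, -1, -0.03, 0, 0.023, 0, 11, 0, -1, -0.036, 0, 0.0305, 0, 13, 0, -1, -0.036, 0, 0.0305, 0, 14, 0, -1], squeeze=30)

```text
time: 7.3
tool_pos: [0.4748, 0.0637, 0.1725]
tcp_rot: [3.021, -0.348, 0.597]
wrist_force: [-9.0, 0.4, 13.0]
width: 0.24
grip_force: 72.7
```

```bash
python3 -c "
from h import *
st()"
```

```text
t 7.3 beta 1.0918645116807295 r 0.09615239914202414 lat 0.0006629867866335369 F fwd 8.882016575953383 z 13.041439230289036 tang 7.481004206422848 rad 13.892585494295734
q [ 0.19 -0.27  2.33 -0.23  0.73  2.13] pitch 22.34410751604273 tq [-0.24126001  0.42150315 -0.25625111] w 20.361017792110086 72.72906392812729
```

Request:
jog_arm(deltas=[-0.0035, 0, 0.0035, 0, 1, 0, -1, -0.007, 0, 0.0065, 0, 2, 0, -1, -0.01, 0, 0.01, 0, 3, 0, -1, -0.013, 0, 0.0135, 0, 4, 0, -1, -0.013, 0, 0.0135, 0, 4, 0, -1], squeeze=30)

```text
time: 7.8
tool_pos: [0.4683, 0.0653, 0.1548]
tcp_rot: [2.992, -0.345, 0.699]
wrist_force: [-10.0, 0.1, 14.2]
width: 0.234
grip_force: 69.0
```

Run:
```python
from h import *
st()
s=read_camera("scene")
x0,y0=290,185
c=s["color"][y0:y0+30,x0:x0+25]; h=cv2.cvtColor(c,cv2.COLOR_BGR2HSV)
m=(h[...,0]>15)&(h[...,0]<33)&(h[...,1]>110)&(h[...,2]>80);print("yellow",m.sum(),(np.argwhere(m)[:,::-1]+[x0,y0]).tolist())
# plunger axis in the press: ram axis, heights
C=np.array([.542,.1043]);
print(proj(s,[[*C,z] for z in(.045,.051,.057,.063,.069)]))
```

```text
t 7.8 beta 1.289710965485741 r 0.09594371020642356 lat 0.0007482054048458288 F fwd 9.785063687214219 z 14.179963740375443 tang 10.909107270011264 rad 13.334549921635453
q [ 0.22 -0.29  2.4  -0.32  0.64  2.24] pitch 26.280948377251633 tq [-0.24957963  0.11240113 -0.32609632] w 19.917972281753944 69.01461898349226
yellow 0 []
[[301.99779441 206.90196528]
 [301.99631117 204.88621304]
 [301.99486364 202.8609739 ]
 [301.9934524  200.82619569]
 [301.99207801 198.781826  ]]
```

Run:
```python
from h import *
s=read_camera("scene")["color"];a=cv2.imread("pics/scene0.png")
for n,i in(("rest",a),("now",s)):
    print(n);[print(y,i[y,299:306].mean(0).round().astype(int).tolist(),i[y,302].tolist()) for y in range(190,210)]
```

```text
rest
190 [39, 29, 18] [39, 30, 20]
191 [38, 30, 20] [37, 29, 19]
192 [43, 37, 31] [39, 32, 25]
193 [58, 54, 55] [47, 44, 42]
194 [68, 65, 68] [54, 52, 54]
195 [70, 66, 70] [57, 53, 53]
196 [67, 77, 87] [55, 59, 65]
197 [55, 115, 143] [41, 104, 134]
198 [64, 144, 180] [47, 154, 196]
199 [113, 133, 151] [104, 144, 167]
200 [139, 135, 142] [138, 136, 145]
201 [155, 155, 160] [155, 154, 160]
202 [183, 185, 190] [201, 201, 207]
203 [221, 223, 227] [250, 249, 252]
204 [207, 208, 215] [235, 237, 243]
205 [99, 99, 105] [119, 120, 126]
206 [16, 14, 19] [22, 20, 26]
207 [12, 15, 15] [11, 9, 14]
208 [26, 62, 22] [24, 55, 21]
209 [51, 136, 30] [55, 154, 30]
now
190 [33, 26, 16] [33, 26, 16]
191 [34, 26, 18] [33, 25, 16]
192 [51, 45, 42] [45, 39, 36]
193 [88, 83, 87] [83, 79, 80]
194 [112, 108, 115] [114, 110, 116]
195 [115, 111, 118] [117, 113, 121]
196 [114, 109, 117] [115, 111, 119]
197 [115, 109, 117] [117, 113, 120]
198 [113, 108, 116] [117, 113, 121]
199 [103, 98, 105] [107, 103, 110]
200 [76, 73, 77] [74, 72, 75]
201 [62, 59, 62] [51, 48, 51]
202 [60, 58, 62] [47, 46, 48]
203 [66, 67, 72] [52, 55, 59]
204 [89, 90, 98] [80, 85, 92]
205 [116, 114, 121] [117, 114, 123]
206 [138, 138, 144] [137, 135, 142]
207 [191, 194, 200] [202, 205, 212]
208 [236, 241, 241] [253, 251, 255]
209 [192, 231, 192] [213, 238, 218]
```

Request:
jog_arm(deltas=[-0.0015, 0, 0.002, 0, 0, 0, -1, -0.0015, 0, 0.002, 0, 0, 0, -1, -0.0015, 0, 0.002, 0, 0, 0, -1, -0.0015, 0, 0.002, 0, 0, 0, -1])

```text
time: 8.3
tool_pos: [0.4678, 0.0654, 0.1524]
tcp_rot: [2.992, -0.346, 0.696]
wrist_force: [-12.1, 1.6, 15.1]
width: 0.233
grip_force: 68.3
```

Run:
```python
from h import *
st()
f=read_camera("scene")["color"]
for y in range(198,210): print(y,f[y,299:306].mean(0).round().astype(int).tolist(),f[y,302].tolist())
cv2.imwrite("pics/m.png",cv2.resize(f[120:230,250:350],None,fx=5.4,fy=5.4,interpolation=cv2.INTER_CUBIC))
```

```text
t 8.3 beta 1.3154191679550695 r 0.09581754741632727 lat 0.0007078424538611815 F fwd 12.166360862711999 z 15.13930121173463 tang 11.574956043881762 rad 15.59612677569546
q [ 0.22 -0.29  2.4  -0.33  0.64  2.25] pitch 26.188463281589378 tq [-0.13591162  0.35782002 -0.19010106] w 19.77377105218503 68.32792029250413
198 [114, 109, 116] [117, 112, 119]
199 [104, 100, 107] [111, 106, 113]
200 [79, 76, 81] [81, 78, 84]
201 [62, 61, 64] [52, 51, 53]
202 [60, 58, 61] [46, 44, 46]
203 [67, 64, 68] [53, 51, 54]
204 [90, 87, 92] [83, 80, 84]
205 [117, 114, 121] [117, 113, 121]
206 [138, 138, 144] [136, 135, 143]
207 [191, 194, 200] [203, 206, 212]
208 [236, 242, 241] [253, 251, 255]
209 [192, 231, 192] [213, 238, 218]
```

View pics/m.png

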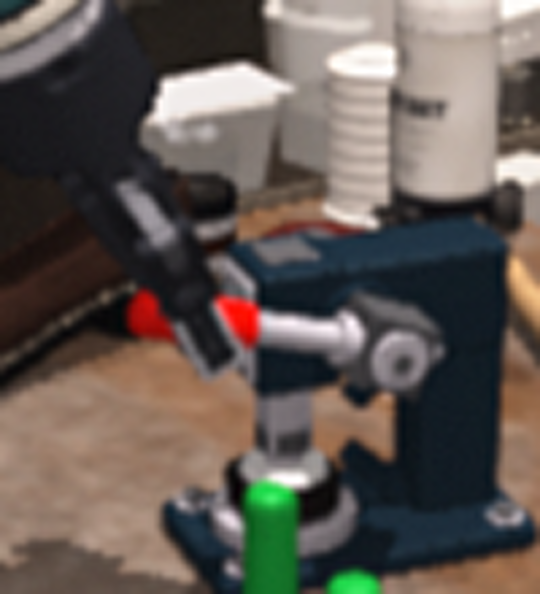

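No yellow is left, the steel lower half still shows under the ram at crop (290,440), the collar is on the hub at (345,340), and the gripper holds the handle. Handing in.

```bash
python3 -c "
from h import *
print(finish_job())"
```

```text
the job is handed in; nothing more can be done
None
```

I handed the job in at about 8.4 s: the lever bar is seated in the hub and swung down until the plunger's yellow half is just inside the ram. About 6 mm of spring is used, judged from the camera image, the steel half still shows, and the gripper is still holding the bar down.

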